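# Turn the eccentric cam low, then push the follower slide home

## Robot

A 6-joint arm with a two-finger parallel gripper is mounted at the origin on a cart in front of the work surface, level with it; the furniture and walls round the work are solid. World frame = base frame: x ahead of the robot, y to its left, z up, the work surface at z = 0. Lengths are in mm, angles in rad, forces in N, time in s.
With the tool pointing down it reaches from about 250 to 775 mm from the base axis. Payload 4 kg.
Tool frame: the origin (TCP) lies midway between the tips of the shut fingers; the grasp point (between the pads) lies 19 mm behind it; x points along the fingers, y is the direction in which the jaws open and shut, and the axes are right-handed (so a half turn about x gives the same grasp; the last joint's range is limited). The gripper opens to 85 mm and grips with 20 to 120 N. Pads are 22 mm wide; open, the fingers measure 114 mm over their backs; the gripper's body (76 mm by 85 mm) begins 54 mm behind the grasp point. The pads swing forward as they close: fully open they stand 13 mm farther back than shut.
Start: joints at [1.04, 0.087, 1.371, -0, 1.684, -0.103], TCP at [228.19, 500.449, 210.941] pointing down, gripper open.
Joint ranges: [-3.1, 3.1], [-0.76, 2.03], [0.27, 2.55], [-1.08, 4.22], [0.17, 2.65], [-2.57, 2.57]. Speed limits (rad/s): [2.79, 2.79, 3.14, 3.14, 3.14, 3.14].

## Interface

Orientations are given as a unit quaternion [w, x, y, z].
In Python, from bench import arm gives the robot as it stands.
- The arm moves only by the tool apply_moves, never from a script. Its arguments are lists of equal length, an entry for each row: "grip": the closure, from -1 (fully open) to 1 (shut), so that 0 is half open; "linear": the shift along the world's x, y, z in m, a list of three; "twist": the turn about the world's z in degrees. In form: {"grip": [grip, ...], "linear": [[x, y, z], ...], "twist": [twist, ...]}. A call has 1 to 10 rows; each row shifts and turns the commanded pose from where the row before left it; what a row does not reach is not made up. A row lasts 1/10 s, in which the tool goes at most 50 mm and 8.59 degrees, less where a joint would pass 70% of its speed; a pose out of reach is approached as far as the arm can. A call with a gripper value outside its range is refused whole. The fingers move at their own pace and stop on an object; the grip force is fixed at half the most. Time passes only in rows, so rows that do not move let the fingers close. It gives the time, the measured TCP pose, the force and the opening at its end, in the units of the state.
- arm.get_state(): the state, without advancing time (a new reading comes with each control period).
- arm.camera(name): name is "scene" or "side" or "wrist"; returns the picture (420x560x3 uint8, red, green, blue); there is no depth.
- arm.camera_model(name): a dict with "camera_matrix" (3x3 intrinsics, pixels), "xyz" and "attitude" of the camera in the world. Camera axes: x right, y up, looking along -z (the intrinsics and any distortion apply to the point x, -y, -z); pixel columns grow to the right and rows downward; lengths in mm; the calibration is good to about 2 mm. A picture is of the moment at which its call begins: read the wrist's pose just before it. camera_model takes no time and is no camera call; for the wrist camera it gives the pose at the moment of the call.
- arm.finish_job(): hands the job in, once; it reports no verdict.
The state is a dict: "time_s": time; "joints": joint angles; "dq": joint speeds; "tau": joint torques, N m; "tool_pos": TCP position; "tool_rot": TCP orientation; "force": force on the tool from outside, world axes, zero at the start; "torque": the same for the moment, N m; "finger_gap": finger opening in mm.
Only numpy, scipy, OpenCV 4.12 (cv2) and the standard library are available. Lean on these libraries where they do the work, as an engineer would, in place of code of your own. Each camera call takes 0.05 s, during which the arm holds its last target. There are 200 camera calls.

## Task

The mould jig's slide is blocked by an eccentric cam: with the fingertips, push the cam round by its upright peg until its low side squarely faces the slide (peg pointing straight away from the slide), and only after that push the slide forward by its upright tab until it is fully home against the cam and has carried the mould up to the end fence. Leave the cam low, let only the slide move the mould (never touch or lift it yourself), and leave the loose things around the jig where they stand.

Things in the scene. Friction and masses are not known exactly. Their poses are not given: they have to be found in the camera images.
- jig: Fixed aluminium plate 190x240x12 mm on the bench. Origin: centre of its underside; x: the slide's forward direction (roughly away from the robot), y left, z up. Left: mould lane centred at y=+45 mm between two low rails (tops at z=24), closed by an end fence (38 high, face at x=+75). Right: cam, pivot at x=+14, y=-62. The slide, a stepped steel crossbar, spans both lanes at the robot's end.
- cam (a joint): Cam angle, rad, counter-clockwise from above; starts 1.3 to 5.0, turns either way (0.12 N m, about 3.5 N at the peg), stays put, stops at -0.6 and 6.9. 0 and 6.283: low side faces the slide, peg points along jig +x. 3.142: high side and peg face the slide. Dark steel disc, radius 32 mm, centre 14 mm off the pivot towards the peg, z 14 to 30: rim 46 mm (high) to 18 mm (low) from the pivot.
- cam_pivot (a point): Point on the cam's vertical pivot axis, 38 mm above the bench, at the top of its hexagon bolt head.
- cam_peg (a point): Centre of the top of the cam's upright round steel peg: 14 mm diameter, 34 mm from the pivot axis, rising from the disc's top (30 mm above the bench) to 72 mm above the bench.
- slide (a joint): Travel of the slide along the jig's +x, m; starts between 0 and 0.010. Cam high side towards it: blocked at about 0.015. Cam low: home at about 0.043, where its nose pad meets the cam. About 3 N of friction plus the mould's small drag; it stays where it is left.
- slide_tab (a point): Centre of the robot-side face (the one to push) of the slide's upright steel tab, 58 mm above the bench; moves with the slide. Tab: 40 mm wide along jig y, 10 mm thick, top 72 mm above the bench. It stands at the front edge of the crossbar (top 36 mm above the bench), whose part under the tab reaches 10 mm nearer the robot than the tab's face, and right of the tab 30 mm.
- mould: Blue silicone mould half, 60 mm along jig x, 85 mm wide, 24 mm high, lying loose in the mould lane between the crossbar and the fence. Origin: centre of its underside, 12 mm above the bench. With the slide home its origin is at x = +43 to +45 mm of the jig, against the fence to within a few mm.
- cast_knob: Loose red cast knob, 55 mm across, 44 mm high, standing right of the jig; not to be disturbed. Origin: centre of its underside.
- cup: Loose clear mixing cup, 68 mm across, 85 mm high, standing left of the jig; not to be disturbed. Origin: centre of its underside.
- tape_roll: Loose roll of masking tape, 104 mm across, 25 mm high, lying far right of the jig; not to be disturbed. Origin: centre of its underside.
- big_syringe: Loose plastic syringe, 128 mm long, lying far right of the jig; not to be disturbed. Origin: centre of its underside.
- pen: Loose marker pen, 135 mm long, lying far left of the jig; not to be disturbed. Origin: centre of its underside.
Mind the look-alikes: they are no part of the job. What is shaped like the mould but green is not meant.

How it is judged:
By the outcome, as a careful person would: the job done as asked, in the order asked, and still so for the second after the job is handed in, with the robot touching nothing.
It also fails if it takes over 48 s, if anything falls off the work surface, if the arm or the gripper's body presses on something with over 40 N, if the wrist force passes 120 N, or if a joint passes its speed limit or range.

## Working session

There is one attempt and no reset: what is moved stays moved. The work goes in short steps, Python scripts to look and compute and a tool call to move; the robot and the scene stay as the last step left them, time stands still between calls to the robot, and variables do not carry over. Pictures are saved under pics/ and viewed, about 8 in all and at most 12, crops included, and the job is handed in when it is done.

Besides the shell and the picture viewer there is one more tool, called after "Emit:" as name([rows], argument=value, ...), one row to a line, values as JSON. apply_moves: Moves the arm, as the interface text tells. Its arguments: {"type":"object","properties":{"grip":{"type":"array"},"linear":{"type":"array"},"twist":{"type":"array"}},"required":["grip","linear","twist"]}

```bash
mkdir -p pics
cat > h.py <<'E'
import numpy as np, cv2
from scipy.spatial.transform import Rotation as R
from bench import arm
def Rm(m):
    q=np.array(m["attitude"],float)
    return q if q.shape==(3,3) else R.from_quat(q[[1,2,3,0]]).as_matrix()
def ray(m,u,v):
    K=np.array(m["camera_matrix"]); p=np.linalg.inv(K)@[u,v,1]
    return np.array(m["xyz"],float), Rm(m)@(p*[1,-1,-1])
def onz(m,u,v,z):
    o,d=ray(m,u,v); return o+d*(z-o[2])/d[2]
def proj(m,P):
    c=Rm(m).T@(np.array(P,float)-m["xyz"]); c=c*[1,-1,-1]; p=np.array(m["camera_matrix"])@c; return p[:2]/p[2]
E
python3 - <<'E'
from h import *
a=[]
for n in("scene","side"):
    m=arm.camera_model(n); print(n,m); im=arm.camera(n); cv2.imwrite(f"pics/{n}0.png",im[:,:,::-1])
print(arm.get_state())
E
```

```text
scene {'camera_matrix': array([[408.12638636,   0.        , 280.45539926],
       [  0.        , 408.12638636, 209.70549729],
       [  0.        ,   0.        ,   1.        ]]), 'xyz': array([-157.66068947, 1117.10758171,  617.52105108]), 'attitude': array([-0.22052651, -0.15711944,  0.52130379,  0.80927368])}
side {'camera_matrix': array([[484.85847915,   0.        , 278.49655616],
       [  0.        , 484.85847915, 202.76797559],
       [  0.        ,   0.        ,   1.        ]]), 'xyz': array([  148.38596675, -1078.51096161,   764.89508221]), 'attitude': array([ 0.85611283,  0.49578361, -0.06632964, -0.12988385])}
{'time_s': 0.1, 'joints': array([ 1.03989670e+00,  8.79141326e-02,  1.37210078e+00,  2.61096369e-05,
        1.68360372e+00, -1.03094424e-01]), 'dq': array([ 2.65844304e-07, -7.91588299e-04, -3.92200429e-03, -7.29529478e-05,
        3.34507205e-04, -3.39108571e-04]), 'tau': array([ 2.08848171e-03, -3.53015614e+01, -3.14217210e+01, -8.72932515e-05,
        7.97151821e-03,  3.08749932e-07]), 'tool_pos': array([227.9279785 , 500.01662828, 209.83934904]), 'tool_rot': array([ 0.69075964,  0.14942239,  0.69122363, -0.15077787]), 'force': array([ 0.5920055 , -0.43620264,  0.9179412 ]), 'torque': array([-0.01332336, -0.01781071, -0.00316503]), 'finger_gap': 85.69388279648004}
```

View pics/scene0.png

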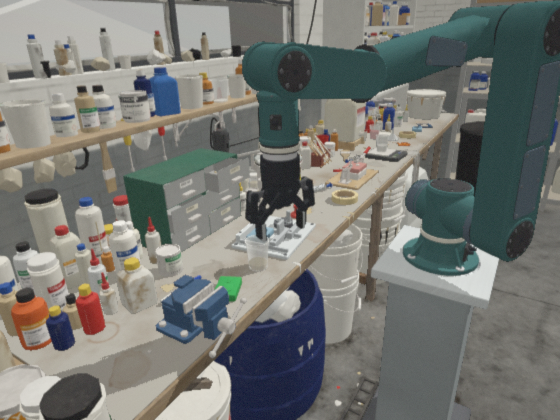

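View pics/side0.png

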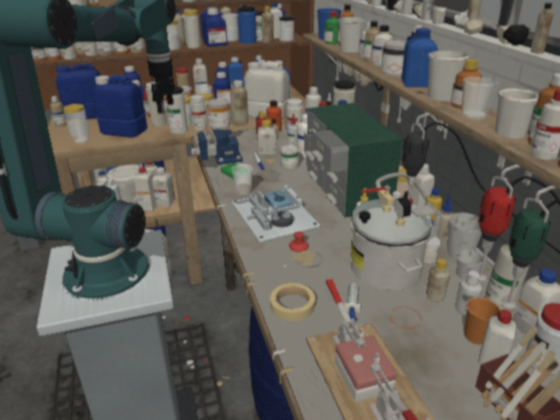

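The scene view shows the jig near (275,235), partly behind the gripper. The side view shows the jig plate at (275,212), the red knob at (298,242) and the cup at (243,178). A green decoy lies near (228,170).

Run:
```python
from h import *
m=arm.camera_model("side")
for n,u,v in(("plate",275,212),("L",233,208),("T",285,188),("Rr",318,228),("B",270,237),("knob",298,246),("cup",243,188)): print(n,onz(m,u,v,12).round())
w=arm.camera_model("wrist");print(w)
wi=arm.camera("wrist");
im=cv2.imread("pics/side0.png")[160:270,205:345]
a=cv2.resize(im,None,fx=4,fy=4,interpolation=cv2.INTER_CUBIC)
b=cv2.resize(wi[:,:,::-1],None,fx=1,fy=1)
cv2.imwrite("pics/w0.png",b)
cv2.imwrite("pics/s0c.png",a)
```

```text
plate [488. 125.  12.]
L [372. 188.  12.]
T [562. 261.  12.]
Rr [579.   2.  12.]
B [437.   0.  12.]
knob [496. -64.  12.]
cup [431. 304.  12.]
{'camera_matrix': array([[346.6446437 ,   0.        , 279.4726701 ],
       [  0.        , 346.6446437 , 213.03608473],
       [  0.        ,   0.        ,   1.        ]]), 'xyz': array([164.98782493, 528.7901685 , 372.59816723]), 'attitude': array([ 0.8327667 , -0.11746498, -0.07485947,  0.53581495])}
```

View pics/s0c.png

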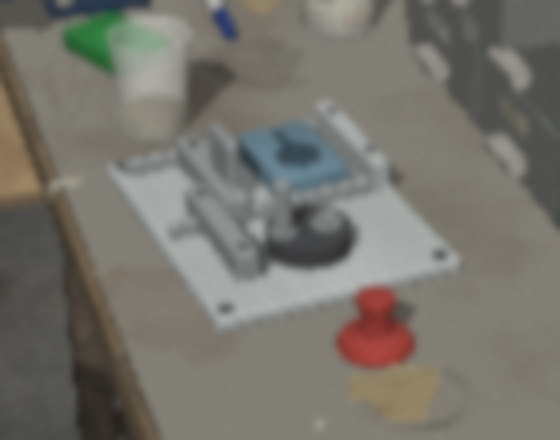

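View pics/w0.png

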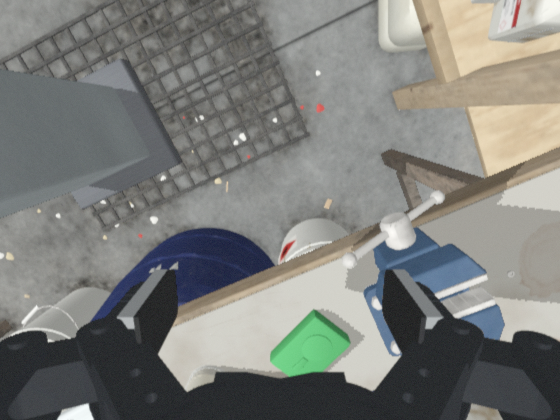

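The crop shows the jig, blue mould at (295,155) and dark cam at (310,240), with the peg near (283,215). The loose knob is at (375,325) and the cup at (150,75). The look-alike is the green mould at (95,40), and its colour rules it out. The wrist picture shows the green decoy at (310,345). Next I'll move above the jig.

Run:
```python
from h import *
m=arm.camera_model("side")
print(onz(m,385,283,0),onz(m,352,240,0), onz(m,349,208,0))
w=arm.camera_model("wrist");A=Rm(w);print(A.round(2))
s=arm.get_state();q=s["tool_rot"];print(R.from_quat(q[[1,2,3,0]]).as_matrix().round(2))
P=np.array([485,125,12.])
for T in((600,80,280),(620,60,300)):
    w2=dict(w);w2["xyz"]=w["xyz"]+np.array(T)-s["tool_pos"];print(proj(w2,P))
```

```text
[ 653.48259999 -262.06029768    0.        ] [653.6590966  -67.20327129   0.        ] [716.86010391  95.62352419   0.        ]
[[ 0.41 -0.87 -0.25]
 [ 0.91  0.4   0.12]
 [-0.   -0.28  0.96]]
[[-0.    0.41  0.91]
 [-0.    0.91 -0.41]
 [-1.   -0.   -0.  ]]
[273.91302539  64.65403268]
[282.44546214  42.82544578]
```

Emit:
apply_moves([
  [0.028,-0.036,0.01],
  [0.028,-0.036,0.01],
  [0.028,-0.036,0.01],
  [0.028,-0.036,0.01],
  [0.028,-0.036,0.01],
  [0.028,-0.036,0.01],
  [0.028,-0.036,0.01],
  [0.028,-0.036,0.01],
  [0.028,-0.036,0.0],
  [0.028,-0.036,0.0],
], grip=[1,1,1,1,1,1,1,1,1,1], twist=[0,0,0,0,0,0,0,0,0,0])

```text
time_s: 1.15
tool_pos: [509.1, 138.8, 291.2]
tool_rot: [0.691, 0.15, 0.691, -0.15]
force: [-0.0, 0.4, -0.5]
finger_gap: -0.3
```

Emit:
apply_moves([
  [0.032,-0.035,0],
  [0,0,0],
  [0,0,0],
], grip=[1,1,1], twist=[0,0,0])

```text
time_s: 1.45
tool_pos: [540.3, 104.7, 289.8]
tool_rot: [0.69, 0.151, 0.692, -0.151]
force: [0.8, 0.6, -0.1]
finger_gap: 0.0
```

Run:
```python
from h import *
import pickle
w=arm.camera_model("wrist");im=arm.camera("wrist");pickle.dump(w,open("w1.pkl","wb"))
cv2.imwrite("pics/w1.png",im[:,:,::-1])
cv2.imwrite("pics/w1s.png",cv2.resize(im[:,:,::-1],(784,588),interpolation=cv2.INTER_CUBIC))
s=arm.get_state();print(s["tool_pos"],s["joints"],s["time_s"],s["finger_gap"])
```

```text
[539.86333338 105.60800682 290.42263633] [ 8.96499253e-02  8.70694425e-02  1.21478388e+00  7.51504909e-04
  1.84114426e+00 -1.05279389e+00] 1.5 -0.10854328891353641
```

View pics/w1s.png

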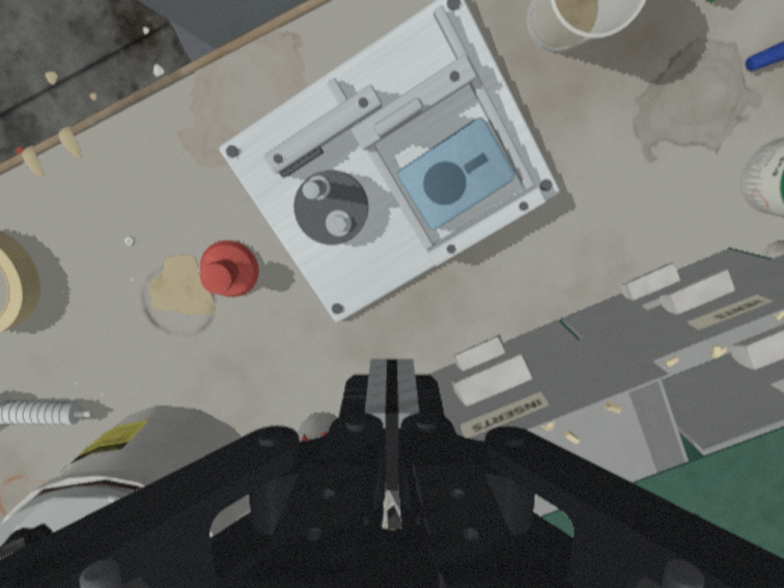

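The wrist view shows the jig plate with corners at (222,150), (447,2), (557,185) and (337,320). The cylinders on the cam are at (318,185) and (340,222), with the tab at (398,118), the mould at (455,172) and the knob at (228,268). Now I'll compute positions.

```bash
cat > jig.py <<'E'
from h import *
import pickle
w=pickle.load(open("w1.pkl","rb")); im=cv2.imread("pics/w1.png")
C=np.array([(222,150),(447,-3),(557,185),(337,320)])/1.4
E
python3 - <<'E'
from jig import *
g=im.min(2); 
mask=((g>140)).astype(np.uint8)
# refine corners through edges: plate bright pixels
hsv=cv2.cvtColor(im,cv2.COLOR_BGR2HSV)
pts=[onz(w,*c,12) for c in C]
for i in range(4): print(pts[i].round(1), np.linalg.norm(pts[i]-pts[(i+1)%4]).round(1))
br,bl,fl,fr=[p[:2] for p in pts]
a=[np.degrees(np.arctan2(*(d[::-1]))) for d in (fl-bl,fr-br)]; b=[np.degrees(np.arctan2(*(d[::-1])))-90 for d in (bl-br,fl-fr)]
print(a,b)
c=np.mean([br,bl,fl,fr],0); yaw=np.radians(np.mean(a+b)); print(c,np.degrees(yaw))
M=np.array([[np.cos(yaw),-np.sin(yaw)],[np.sin(yaw),np.cos(yaw)]])
for n,u,v,z in(("A peg?",318,183,72),("A bolt?",318,183,38),("B peg?",340,222,72),("B bolt?",340,222,38),("disc",331,207,30),("tabtop",398,118,72),("mould",456,172,36),("bolts",233,152,12),("",454,4,12),("",547,185,12),("",338,309,12)):
    P=onz(w,u/1.4,v/1.4,z)[:2]; print(n,P.round(1),(M.T@(P-c)).round(1))
cr=im[70:190,150:400]; cv2.imwrite("pics/c1.png",cv2.resize(cr,None,fx=3.2,fy=3.2,interpolation=cv2.INTER_CUBIC))
E
```

```text
[408.8   3.1  12. ] 224.9
[381.9 226.4  12. ] 179.0
[558.1 257.9  12. ] 235.2
[589.8  24.8  12. ] 182.3
[np.float64(10.130767284684957), np.float64(6.835577874601454)] [np.float64(6.868383616082298), np.float64(7.743857466413871)]
[484.64982123 128.07171373] 7.894646560445645
A peg? [469.7  75.4] [-22.1 -50.1]
A bolt? [469.   70.2] [-23.5 -55.1]
B peg? [503.3  77.5] [ 11.5 -52.6]
B bolt? [505.6  72.6] [ 13.1 -57.9]
disc [491.4  70. ] [ -1.3 -58.4]
tabtop [452.6 150.3] [-28.7  26.4]
mould [508.8 178.3] [30.8 46.4]
bolts [414.2  11. ] [ -85.8 -106.3]
 [388.8 229.6] [-81.  113.7]
 [554.4 249.8] [ 85.8 111. ]
 [580.3  30.6] [  81.4 -109.7]
```

View pics/c1.png

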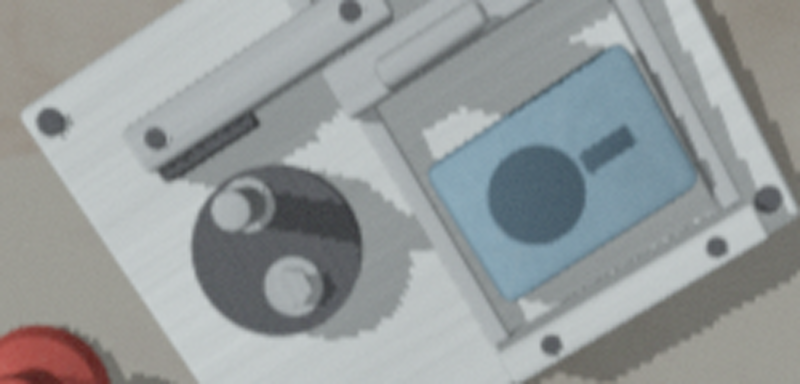

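The bolt dots form a clean 220×167 rectangle. That gives the jig centre at (484,130), yaw 6.75° and the pivot near (505.6,71). The peg is the tall cylinder at about 168°; in the crop it is at (235,208), with the hex bolt at (293,287). I'll push clockwise along the mould side, away from the knob.

Emit:
apply_moves([
  [-0.015,-0.015,-0.03],
  [-0.017,-0.0165,-0.04],
  [-0.0175,-0.016,-0.04],
  [-0.0175,-0.016,-0.04],
  [0,0,-0.03],
  [0,0,0],
  [0,0,0],
], grip=[1,1,1,1,1,1,1], twist=[8,8,8,7,0,0,0])

```text
time_s: 2.2
tool_pos: [473.1, 43.1, 111.9]
tool_rot: [0.706, -0.041, 0.706, 0.041]
force: [0.6, 0.9, 1.7]
finger_gap: -0.0
```

```bash
cat > look.py <<'E'
from h import *
import pickle,sys
n=sys.argv[1]
s=arm.get_state();w=arm.camera_model("wrist");im=arm.camera("wrist");pickle.dump(w,open(n+".pkl","wb"))
cv2.imwrite(f"pics/{n}.png",im[:,:,::-1])
print(s["tool_pos"].round(1),s["joints"].round(2),s["time_s"])
t=R.from_quat(s["tool_rot"][[1,2,3,0]]).as_matrix();print("jaw",np.degrees(np.arctan2(t[1,1],t[0,1])))
E
python3 look.py w2
```

```text
[473.1  43.1 111.9] [-0.03 -0.04  1.7   0.    1.48 -1.71] 2.2
jaw 96.59004060403637
```

View pics/w2.png

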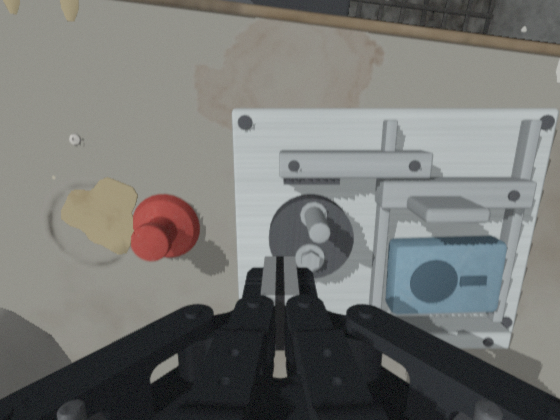

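The wrist view is squared to the jig: plate corners (233,110) and (556,109), peg top (319,232), hex bolt (311,258), tab top (449,205).

```bash
cat > jf.py <<'E'
from h import *
import pickle
yaw=np.radians(6.75); c=np.array([484.4,130.25]); M=np.array([[np.cos(yaw),-np.sin(yaw)],[np.sin(yaw),np.cos(yaw)]])
def J(P): return M.T@(np.array(P)[:2]-c)
def W(p): return M@np.array(p)+c
E
python3 - <<'E'
from jf import *
w=pickle.load(open("w2.pkl","rb"))
for n,u,v,z in(("c",233,110,12),("c",556,109,12),("b",245,122,12),("b",547,122,12),("b",507,323,16),("peg",319.5,232,72),("pegbase",313,212,30),("bolt",311,258,38),("tabtop L",407,199,72),("tabtop R",488,213,72),("knob",167,222,12)):
    P=onz(w,u,v,z)[:2]; print(n,P.round(1),J(P).round(1))
P=np.array([*W((14,-62)),38]);print("pivot exp",P,proj(w,P))
E
```

```text
c [405.8   0.9] [ -93.2 -119.2]
c [378.2 233.8] [-93.3 115.3]
b [413.2  10.3] [ -84.8 -110.7]
b [387.8 230.3] [-84.2 110.7]
b [553.  247.8] [ 82.  108.7]
peg [471.4  67.4] [-20.3 -60.9]
pegbase [470.5  67.2] [-21.2 -61. ]
bolt [503.5  69.6] [ 11.8 -62.4]
tabtop L [444.6 116.6] [-41.2  -8.9]
tabtop R [447.5 167.4] [-32.3  41.3]
knob [496.9 -44.5] [  -8.1 -175. ]
pivot exp [505.59027704  70.32527923  38.        ] [311.54119555 260.70927147]
```

```bash
cat > arc.py <<'E'
from jf import *
h=np.array([11,14.5])
def F(th,piv=(14,-62)):
    th=np.radians(th);t=np.array([np.sin(th),-np.cos(th)]);P=np.array(piv)+34*np.array([np.cos(th),np.sin(th)])
    for s in np.arange(0,40,.1):
        d=np.linalg.norm(np.maximum(np.abs(s*t)-h,0))
        if d>=7: break
    return W(P-s*t)
E
python3 - <<'E'
from arc import *
print("tcp",J([473.1,43.1]),"pegstart",W((-20,-61.5)),"knob",J(onz(pickle.load(open("w2.pkl","rb")),150,240,44)))
p=None
for th in range(180,-1,-6):
    f=F(th); print(th,f.round(1),J(f).round(1), None if p is None else (f-p).round(1)); p=f
E
```

```text
tcp [-21.46505775 -85.21774343] pegstart [471.7671808   66.82554195] knob [  -4.87559436 -177.3607822 ]
180 [474.4  45. ] [-20.  -83.5] None
174 [471.9  48.2] [-22.1 -80. ] [-2.5  3.2]
168 [469.7  51.5] [-23.8 -76.5] [-2.2  3.3]
162 [467.8  54.7] [-25.4 -73.1] [-1.9  3.2]
156 [466.1  57.9] [-26.7 -69.7] [-1.7  3.2]
150 [464.6  61.1] [-27.8 -66.4] [-1.5  3.2]
144 [463.6  65. ] [-28.3 -62.4] [-1.   3.9]
138 [463.4  69.5] [-28.  -57.8] [-0.2  4.6]
132 [464.2  74.7] [-26.6 -52.8] [0.8 5.2]
126 [466.1  80.2] [-24.  -47.6] [1.9 5.5]
120 [468.6  85.1] [-21. -43.] [2.4 5. ]
114 [471.2  89.4] [-17.9 -39. ] [2.6 4.3]
108 [474.1  93.2] [-14.6 -35.5] [2.9 3.8]
102 [477.1  96.6] [-11.2 -32.6] [3.  3.3]
96 [480.4  99.5] [ -7.6 -30.1] [3.3 2.9]
90 [483.7 102. ] [ -4. -28.] [3.3 2.5]
84 [487.  104.1] [ -0.4 -26.3] [3.3 2.1]
78 [490.3 105.9] [  3.  -24.9] [3.2 1.8]
72 [493.6 107.4] [  6.4 -23.8] [3.3 1.5]
66 [496.8 108.7] [  9.7 -22.9] [3.2 1.3]
60 [499.9 109.8] [ 13.  -22.2] [3.1 1.1]
54 [502.7 110.9] [ 15.9 -21.4] [2.8 1.1]
48 [505.6 111.9] [ 18.9 -20.7] [2.9 1.1]
42 [509.2 112.4] [ 22.5 -20.7] [3.6 0.4]
36 [513.5 111.9] [ 26.7 -21.6] [ 4.2 -0.5]
30 [518.1 110.5] [ 31.1 -23.6] [ 4.6 -1.5]
24 [522.7 108. ] [ 35.5 -26.6] [ 4.7 -2.5]
18 [527.  105.2] [ 39.3 -29.9] [ 4.2 -2.8]
12 [530.7 102.1] [ 42.7 -33.4] [ 3.8 -3.1]
6 [534.  99.] [ 45.5 -36.9] [ 3.2 -3.1]
0 [536.8  95.7] [ 48.  -40.5] [ 2.9 -3.3]
```

Emit:
apply_moves([
  [0.001,-0.01,0],
  [0,0,-0.03],
  [0,0,-0.033],
  [0,0,0],
  [0,0,0],
], grip=[1,1,1,1,1], twist=[0,0,0,0,0])

```text
time_s: 2.75
tool_pos: [475.1, 31.7, 49.2]
tool_rot: [0.706, -0.04, 0.706, 0.04]
force: [0.1, -1.4, 0.2]
finger_gap: -0.1
```

Emit:
apply_moves([
  [-0.001,0.007,0],
  [0,0.006,0],
  [-0.0025,0.0035,0],
  [-0.002,0.003,0],
  [-0.002,0.0035,0],
  [-0.0015,0.003,0],
  [-0.0015,0.003,0],
  [-0.001,0.004,0],
  [0,0.0045,0],
  [0.0005,0.005,0],
], grip=[1,1,1,1,1,1,1,1,1,1], twist=[0,0,0,0,0,0,0,0,0,0])

```text
time_s: 3.75
tool_pos: [463.2, 73.4, 48.0]
tool_rot: [0.706, -0.041, 0.706, 0.039]
force: [0.6, -5.3, -0.7]
finger_gap: -0.2
```

Emit:
apply_moves([
  [0.002,0.0055,0],
  [0.0025,0.005,0],
  [0.0025,0.0045,0],
  [0.003,0.004,0],
  [0.003,0.0035,0],
  [0.0035,0.003,0],
  [0.0035,0.0025,0],
  [0.0035,0.002,0],
], grip=[1,1,1,1,1,1,1,1], twist=[0,0,0,0,0,0,0,0])

```text
time_s: 4.55
tool_pos: [486.7, 104.6, 47.8]
tool_rot: [0.706, -0.04, 0.706, 0.04]
force: [-3.6, -2.9, -0.9]
finger_gap: -0.0
```

```bash
python3 look.py w3
```

```text
[486.7 104.6  47.8] [ 0.1   0.07  1.73  0.    1.35 -1.59] 4.55
jaw 96.4946733481411
```

View pics/w3.png

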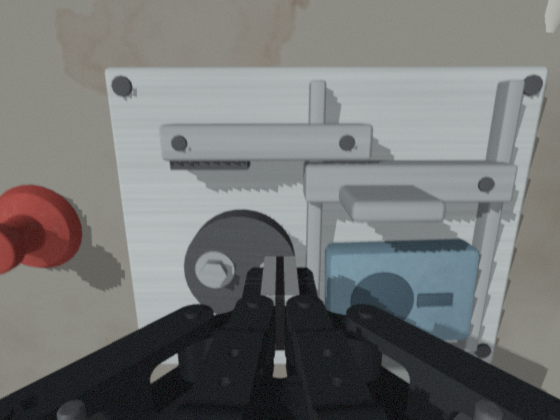

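The disc centre is now at (240,265), on the +y side of the hex bolt at (213,268), so the cam is turning. The force is about 4.6 N. I'll continue the arc.

Emit:
apply_moves([
  [0.0035,0.0015,0],
  [0.0035,0.0015,0],
  [0.003,0.0015,0],
  [0.003,0.001,0],
  [0.003,0.001,0],
  [0.003,0.001,0],
  [0.0035,0.0005,0],
  [0.0045,-0.0005,0],
  [0.0045,-0.0015,0],
  [0.0045,-0.0025,0],
], grip=[1,1,1,1,1,1,1,1,1,1], twist=[0,0,0,0,0,0,0,0,0,0])

```text
time_s: 5.6
tool_pos: [523.3, 108.4, 48.1]
tool_rot: [0.706, -0.04, 0.706, 0.04]
force: [-1.5, 4.5, 0.7]
finger_gap: -0.3
```

Emit:
apply_moves([
  [0.004,-0.003,0],
  [0.004,-0.003,0],
  [0.0035,-0.003,0],
  [0,0,0],
], grip=[1,1,1,1], twist=[0,0,0,0])

```text
time_s: 6.0
tool_pos: [535.0, 98.0, 48.0]
tool_rot: [0.706, -0.04, 0.706, 0.039]
force: [-0.1, 2.9, 0.8]
finger_gap: 0.1
```

Emit:
apply_moves([
  [0,0.006,0],
  [0,0,0.04],
  [0,0,0.045],
  [0,0,0.045],
  [0,0,0],
  [0,0,0],
], grip=[1,1,1,1,1,1], twist=[0,0,0,0,0,0])

```text
time_s: 6.6
tool_pos: [535.4, 104.6, 179.9]
tool_rot: [0.708, -0.04, 0.704, 0.04]
force: [0.4, -0.1, -1.0]
finger_gap: 0.2
```

```bash
python3 look.py w4; python3 -c "
import cv2;im=cv2.imread('pics/w4.png')[60:330,110:480];cv2.imwrite('pics/w4c.png',cv2.resize(im,None,fx=2,fy=2,interpolation=cv2.INTER_CUBIC))"
```

```text
[535.4 104.6 179.9] [ 0.09  0.08  1.44 -0.    1.62 -1.59] 6.6
jaw 96.47352181507662
```

View pics/w4c.png

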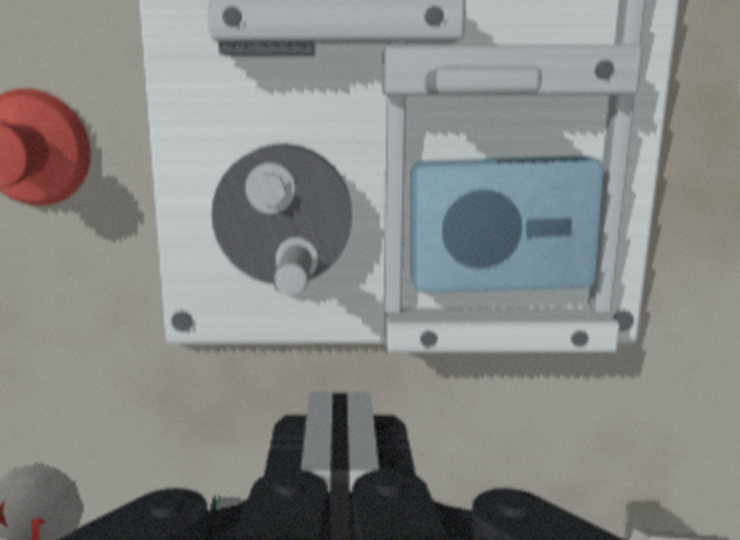

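The crop shows the peg top at (292,277), its base at (297,258), the bolt at (269,188) and the disc centre near (281,214). The peg is still a little on the +y side.

```bash
cat > cam.py <<'E'
from jf import *
def disc(n,box,z=30):
    w=pickle.load(open(n+".pkl","rb")); im=cv2.imread(f"pics/{n}.png")
    x0,y0,x1,y1=box; g=cv2.cvtColor(im,cv2.COLOR_BGR2GRAY)[y0:y1,x0:x1]
    m=(g<95).astype(np.uint8); m=cv2.morphologyEx(m,cv2.MORPH_OPEN,np.ones((3,3)))
    cs,_=cv2.findContours(m,cv2.RETR_EXTERNAL,cv2.CHAIN_APPROX_NONE); c=max(cs,key=cv2.contourArea)
    h=cv2.convexHull(c)[:,0]+[x0,y0]
    P=np.array([J(onz(w,*p,z)) for p in h]); 
    cc,r=cv2.minEnclosingCircle(P.astype(np.float32)); A=np.c_[2*P,np.ones(len(P))]; s=np.linalg.lstsq(A,(P**2).sum(1),rcond=None)[0]
    return np.array(cc),r,s[:2],np.sqrt(s[2]+s[:2]@s[:2])
E
python3 - <<'E'
from cam import *
w=pickle.load(open("w4.pkl","rb")); f=lambda u,v,z:J(onz(w,u/2+110,v/2+60,z))
d=disc("w4",(205,120,295,210));print(d)
b=f(269,187,38);pt=f(292,278,72);pb=f(297,258,30)
for n,p in(("bolt",b),("pegtop",pt),("pegbase",pb),("bL",f(181,321,12)),("bR",f(625,321,12)),("bl",f(232,16,36)),("br",f(434,16,36)),("tab",f(488,79,72)),("tabL",f(437,79,72)),("tabR",f(540,79,72)),("mould",f(507,226,36))): print(n,p.round(1))
for q in(pt,pb,d[0],d[2]):
  print([np.degrees(np.arctan2(*((q-o)[::-1]))).round(1) for o in (b,(14,-62))],np.linalg.norm(q-b).round(1))
E
```

```text
(array([ 25.84104156, -57.61725998]), 31.464553833007812, array([ 25.84254233, -57.61824234]), np.float64(30.97402828640523))
bolt [ 12.3 -62.3]
pegtop [ 44.7 -50.8]
pegbase [ 45.7 -51.3]
bL [  81.5 -111.1]
bR [ 82.5 110.6]
bl [-57.1 -75.4]
br [-56.7   7.4]
tab [-30.9  23.6]
tabL [-31.    4.7]
tabR [-30.8  42.9]
mould [30.2 42.9]
[np.float64(19.5), np.float64(20.0)] 34.4
[np.float64(18.2), np.float64(18.6)] 35.1
[np.float64(19.2), np.float64(20.3)] 14.3
[np.float64(19.2), np.float64(20.3)] 14.3
```

Emit:
apply_moves([
  [0,0,-0.04],
  [0,0,-0.045],
  [0,0,-0.045],
  [0,0,0],
  [0.0005,-0.004,0],
  [0.0005,-0.004,0],
  [0.0005,-0.004,0],
  [0.0005,-0.003,0],
  [0.0005,-0.0025,0],
  [0,0,0],
], grip=[1,1,1,1,1,1,1,1,1,1], twist=[0,0,0,0,0,0,0,0,0,0])

```text
time_s: 7.65
tool_pos: [539.2, 88.0, 50.8]
tool_rot: [0.708, -0.039, 0.704, 0.041]
force: [2.4, 5.0, -1.0]
finger_gap: 0.2
```

Emit:
apply_moves([
  [-0.001,0.008,0],
  [0,0.004,0],
  [0,0,0.045],
  [0,0,0.045],
  [0,0,0.04],
  [0,0,0],
], grip=[1,1,1,1,1,1], twist=[0,0,0,0,0,0])

```text
time_s: 8.25
tool_pos: [539.5, 99.6, 186.6]
tool_rot: [0.711, -0.04, 0.701, 0.04]
force: [0.6, -0.3, 0.5]
finger_gap: 0.2
```

```bash
python3 look.py w5
python3 - <<'E'
from cam import *
d=disc("w5",(195,110,305,215));print(d)
print([np.degrees(np.arctan2(*((d[0]-o)[::-1]))).round(1) for o in ((12.3,-62.3),(14,-62))])
im=cv2.imread('pics/w5.png')[60:330,110:480];cv2.imwrite('pics/w5c.png',cv2.resize(im,None,fx=2,fy=2,interpolation=cv2.INTER_CUBIC))
E
```

```text
[539.5  99.6 186.6] [ 0.08  0.08  1.43 -0.    1.62 -1.6 ] 8.25
jaw 96.49522291868537
(array([ 26.80573082, -61.80298996]), 31.453155517578125, array([ 26.89387979, -61.81764225]), np.float64(30.95725224599413))
[np.float64(2.0), np.float64(0.9)]
```

View pics/w5c.png

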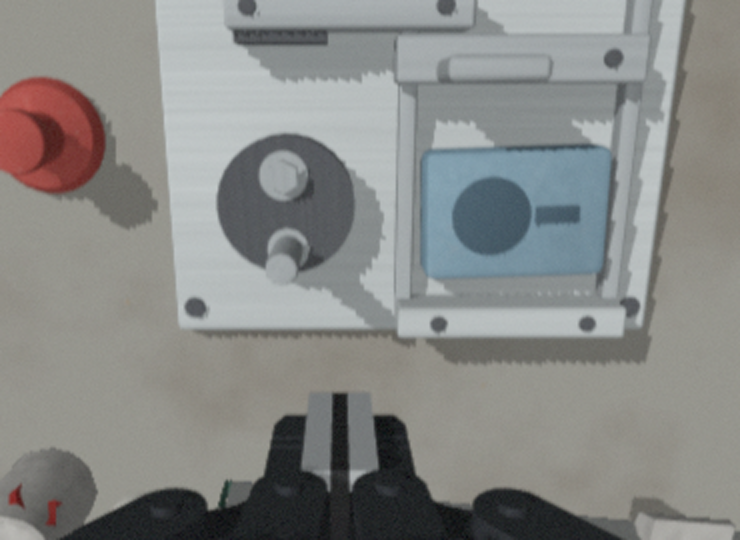

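The peg now points almost straight away from the slide: bolt (283,174), peg base (288,249), peg top (282,268). I'll check the residual angle.

Run:
```python
from cam import *
w=pickle.load(open("w5.pkl","rb")); f=lambda u,v,z:J(onz(w,u/2+110,v/2+60,z))
b=f(283,173,38)
L=f(195,307,12);Rr=f(630,307,12);y=np.degrees(np.arctan2(*((Rr-L)[::-1])))-90
print("dyaw",y,"bolts",L,Rr,"bolt",b)
d=disc("w5",(195,110,305,215))
for q in(f(282,269,72),f(288,249,30),d[0]): print(q,np.degrees(np.arctan2(*((q-b)[::-1])))-y,np.linalg.norm(q-b))
print("tab",f(499,68,72), "tabworld",W(f(499,68,72)),"nearbar",f(348,6,36))
print(J(arm.get_state()["tool_pos"]))
```

```text
dyaw -0.21583259808534194 bolts [  81.55204468 -110.72219927] [ 82.38275301 109.79989161] bolt [ 11.87785121 -62.11260138]
[ 47.14388918 -60.82771378] 2.3024318327173354 35.289437084384026
[ 47.85791527 -61.39292975] 1.361707422042347 35.98726075159493
[ 26.80573082 -61.80298996] 1.4040043331554872 14.931090004939186
tab [-30.46368037  23.17308776] tabworld [451.42377551 149.68184079] nearbar [-56.40292316 -33.33854499]
[ 49.49613456 -36.84997981]
```

Cam is at about +1.5°, which is square to within measurement error. Next is the slide tab: its face is at jig x≈-36, y≈23.5.

Emit:
apply_moves([
  [-0.0295,0.0115,0],
  [-0.0295,0.0115,0],
  [-0.0295,0.012,0],
  [-0.03,0.012,0],
  [0,0,0],
  [0,0,-0.045],
  [0,0,-0.045],
  [0,0,-0.04],
  [0,0,0],
  [0,0,0],
], grip=[1,1,1,1,1,1,1,1,1,1], twist=[0,0,0,0,0,0,0,0,0,0])

```text
time_s: 9.3
tool_pos: [416.9, 146.0, 47.4]
tool_rot: [0.705, -0.04, 0.707, 0.04]
force: [0.1, 0.5, -0.2]
finger_gap: -0.1
```

```bash
python3 look.py w6; python3 -c "
from jf import *
print(J(arm.get_state()['tool_pos']),arm.get_state()['force'])"
```

```text
[416.9 146.   47.4] [ 0.21 -0.06  1.85 -0.    1.35 -1.47] 9.3
jaw 96.4757161726825
[-63.53317431  23.80090171] [ 0.37144199 -0.03697183  0.69242954]
```

View pics/w6.png

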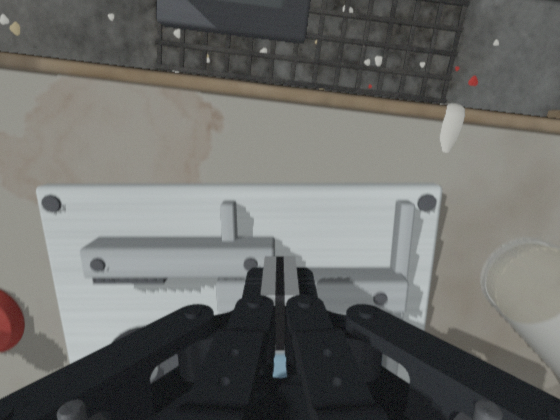

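The fingers sit behind the tab, centred on it and clear of everything. Now I'll push.

Emit:
apply_moves([
  [0.004,0.0005,0.001],
  [0.004,0.0005,0.001],
  [0.004,0.0005,0],
  [0.004,0.0005,0],
  [0.004,0.0005,0],
  [0.004,0.0005,0],
  [0.004,0.0005,0],
  [0.004,0.0005,0],
  [0.004,0.0005,0],
  [0.004,0.0005,0],
], grip=[1,1,1,1,1,1,1,1,1,1], twist=[0,0,0,0,0,0,0,0,0,0])

```text
time_s: 10.35
tool_pos: [457.6, 151.4, 50.1]
tool_rot: [0.706, -0.04, 0.706, 0.04]
force: [-3.3, -0.9, 3.8]
finger_gap: -0.2
```

Emit:
apply_moves([
  [0.003,0.0005,0],
  [0.003,0,0],
  [0.003,0.0005,0],
  [0.003,0.0005,0],
], grip=[1,1,1,1], twist=[0,0,0,0])

```text
time_s: 10.75
tool_pos: [469.3, 152.8, 50.1]
tool_rot: [0.706, -0.04, 0.706, 0.04]
force: [-3.2, -1.3, 5.4]
finger_gap: -0.2
```

Emit:
apply_moves([
  [0.002,0,0],
  [0.002,0.0005,0],
  [0,0,0],
], grip=[1,1,1], twist=[0,0,0])

```text
time_s: 11.05
tool_pos: [473.7, 153.3, 50.1]
tool_rot: [0.706, -0.04, 0.706, 0.04]
force: [-1.9, -2.0, 4.8]
finger_gap: -0.1
```

Emit:
apply_moves([
  [0.001,0,0],
  [0.001,0,0],
  [0,0,0],
], grip=[1,1,1], twist=[0,0,0])

```text
time_s: 11.35
tool_pos: [475.2, 153.4, 50.1]
tool_rot: [0.706, -0.04, 0.706, 0.04]
force: [-4.1, -0.8, 5.5]
finger_gap: -0.2
```

Emit:
apply_moves([
  [0.001,0,0],
  [0.001,0,0],
  [0,0,0],
], grip=[1,1,1], twist=[0,0,0])

```text
time_s: 11.65
tool_pos: [475.4, 153.4, 50.0]
tool_rot: [0.704, -0.04, 0.708, 0.04]
force: [-8.5, -1.8, 8.1]
finger_gap: 0.1
```

Emit:
apply_moves([
  [0.001,0,0],
  [0.001,0,0],
  [0,0,0],
], grip=[1,1,1], twist=[0,0,0])

```text
time_s: 11.95
tool_pos: [475.5, 153.4, 50.0]
tool_rot: [0.703, -0.04, 0.709, 0.04]
force: [-12.0, -2.0, 12.5]
finger_gap: -0.2
```

Hard stop, so the slide is home. I'll back off, rise, move forward and look.

Emit:
apply_moves([
  [-0.01,-0.001,0],
  [-0.012,-0.001,0],
  [0,0,0.045],
  [0,0,0.045],
  [0,0,0.04],
  [0.028,-0.014,0],
  [0.028,-0.014,0],
  [0.028,-0.014,0],
  [0,0,0],
  [0,0,0],
], grip=[1,1,1,1,1,1,1,1,1,1], twist=[0,0,0,0,0,0,0,0,0,0])

```text
time_s: 12.95
tool_pos: [540.9, 109.3, 178.9]
tool_rot: [0.705, -0.04, 0.707, 0.04]
force: [-0.9, 0.7, -0.4]
finger_gap: -0.3
```

```bash
python3 look.py w7
python3 - <<'E'
from cam import *
im=cv2.imread('pics/w7.png')[60:330,110:480];cv2.imwrite('pics/w7c.png',cv2.resize(im,None,fx=2,fy=2,interpolation=cv2.INTER_CUBIC))
E
```

```text
[540.9 109.3 178.9] [ 0.1   0.1   1.42  0.    1.62 -1.59] 12.95
jaw 96.43971014368009
```

View pics/w7c.png

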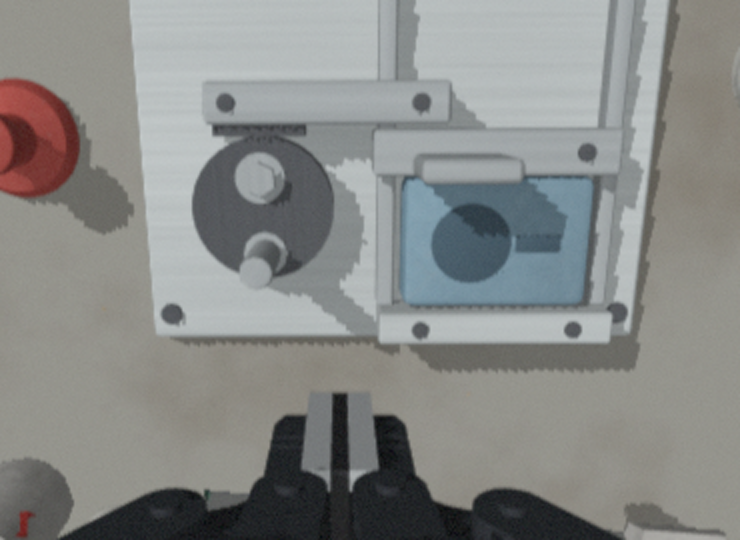

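The nose pad at (260,131) touches the cam rim at (262,138). The mould fills the space up to the fence at (480,305), and the peg still points straight away.

Run:
```python
from cam import *
w=pickle.load(open("w7.pkl","rb")); f=lambda u,v,z:J(onz(w,u/2+110,v/2+60,z))
L=f(172,313,12);Rr=f(617,313,12);y=np.degrees(np.arctan2(*((Rr-L)[::-1])))-90;b=f(260,176,38)
print("dyaw",y,"bolt",b)
for q in(f(256,272,72),f(264,254,30)): print("peg",q,np.degrees(np.arctan2(*((q-b)[::-1])))-y)
print("bar bolts",f(226,103,36),f(422,102,36),"tab",f(473,170,72),"mould rear/front",f(497,178,36),f(497,303,36))
```

```text
dyaw -0.30852980138844543 bolt [ 12.61952446 -61.69602631]
peg [ 47.26240052 -60.86334395] 1.6854362842127988
peg [ 48.61178999 -62.04339904] -0.24443269664323264
bar bolts [-17.75660666 -75.19533476] [-17.74020384   7.73933822] tab [ 7.62093409 23.80773321] mould rear/front [14.20097218 41.30773984] [70.79844712 44.56600745]
```

```bash
python3 -c "
from bench import arm
print(arm.finish_job())"
```

```text
the job is handed in; nothing more can be done
None
```

The job is done and handed in at about 13 s of robot time. I pushed the cam clockwise by its peg from about 179° until it was low, then pushed the slide by its tab to a hard stop.

**Last checks**
- **Cam:** the peg points straight away from the slide to within about 2°. The readings were +1.7° from its top and −0.2° from its base.
- **Slide:** it travelled about 39 mm from its start. At the end the tip stalled and force rose to about 17 N, and the last picture shows the nose pad against the cam.
- **Mould:** its origin is at about x = 42.5 mm as measured, or about 44 mm after correcting for the camera's roughly 1.4 mm offset at the pivot. The last picture shows it at the fence.
- **Surroundings:** the arm had backed off and was touching nothing. I steered clear of the loose things but did not measure them again at the end.

**Correction on the way:** the first cam push stopped about 19° short because the fingertips are thinner than I had assumed. A second push fixed it before I touched the slide.

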